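# Make up two sampling kits

## Robot

A 6-joint arm with a two-finger parallel gripper is mounted at the origin on a cart in front of the work surface, level with it; the furniture and walls round the work are solid. World frame = base frame: x ahead of the robot, y to its left, z up, the work surface at z = 0. Lengths are in mm, angles in rad, forces in N, time in s.
With the tool pointing down it reaches from about 400 to 825 mm from the base axis. Payload 7 kg.
Tool frame: the origin (TCP) lies where the fingers leave the gripper's body, on its centre line; the fingertips stand 66 mm ahead of it and the grasp point (between the pads) lies 47 mm ahead of it (manip.tcp_to_grasp is the distance from the TCP to the grasp point, in mm); z points along the fingers, y is the line along which they close (so a half turn about z gives the same grasp; the last joint's range is limited). The gripper opens to 88 mm and grips with 3 to 60 N. Pads are 19 mm wide; open, the fingers measure 130 mm over their backs; the gripper's body (78 mm by 193 mm) begins 47 mm behind the grasp point.
Start: joints at [1.439, 0.359, 0.012, 0, -1.224, -0.288], TCP at [275.121, 616.364, 292.161] pointing down, gripper open.
Joint ranges: [-3.07, 3.07], [-1.43, 2.12], [-1.02, 1.25], [-3.03, 1.67], [-3.05, -0], [-3.03, 3.03]. Speed limits (rad/s): [2.39, 2.39, 3.01, 3.14, 3.14, 3.14].

## Interface

Orientations are given as a unit quaternion [x, y, z, w].
In Python, from plant import status, camera, job, manip gives the robot as it stands.
- The arm moves only by the tool carry_out, never from a script. Its argument "targets" is a list of rows, each an object with "twist": the turn, a rotation vector about the tool's x, y, z in degrees, a list of three; "xyz": the shift along the tool's x, y, z in cm, a list of three; "jaw": the finger opening in cm, from 0 to 8.76. In form: [{"twist": [wx, wy, wz], "xyz": [dx, dy, dz], "jaw": jaw}, ...]. A call has 1 to 8 rows; each row shifts and turns the commanded pose from where the row before left it, along the tool's axes as they then stand; what a row does not reach is not made up. A row lasts 1/8 s, in which the tool goes at most 62.5 mm and 10.7 degrees, less where a joint would pass 70% of its speed; a pose out of reach is approached as far as the arm can. A call with a gripper value outside its range is refused whole. The fingers move at their own pace and stop on an object; "newtons" is the grip in N (left out, the last holds). Time passes only in rows, so rows that do not move let the fingers close. It gives the time, the measured TCP pose, the force, the opening and the grip force at its end, in the units of the state.
- status.get_obs(): the state, without advancing time (a new reading comes with each control period).
- camera(name): name is "scene" or "top" or "wrist"; returns a dict with "frame" (400x640x3 uint8, blue, green, red), "intrinsics" (3x3 intrinsics, pixels), "extrinsics" (4x4, takes a point from camera to world coordinates); the wrist camera has in their place "tool_from_camera" (4x4, takes a point from camera to tool coordinates, whose origin is the TCP and whose axes are the flange's). Camera axes: x right, y down, z forward; pixel columns grow to the right and rows downward; lengths in mm; the calibration is good to about 2 mm. A picture is of the moment at which its call begins: read the wrist's pose just before it. There is no depth.
- job.finish_job(): hands the job in; it is judged then, once.
The state is a dict: "time_s": time; "joints": joint angles; "joint_velocities": joint speeds; "joint_efforts": joint torques, N m; "ee_pos": TCP position; "eef_rot": TCP orientation; "ft_force": force on the tool from outside, world axes, zero at the start; "torque": the same for the moment, N m; "opening": opening from 0.0 (shut) to 1.0 (fully open); "grip_force": force on a finger pad.
Only numpy, scipy, OpenCV 4.12 (cv2) and the standard library are available. Lean on these libraries where they do the work, as an engineer would, in place of code of your own. Each camera call takes 0.05 s, during which the arm holds its last target. There are 200 camera calls.

## Task

Make up the two sampling kits from the things standing on the bench: the blue tray gets the yellow-lidded sample jar in its large pocket and the white-capped vial in its small pocket; the white tray gets the timer in its large pocket and the brown, black-capped vial in its small pocket. Stand each thing upright on the floor of its pocket, about in the middle, without tipping any of them over on the way, and leave the forceps and the marker where they are.

Things in the scene. Friction and masses are not known exactly. Their poses are not given: they have to be found in the camera images.
- jar: sample jar, white with a yellow screw lid, standing; round, 58 mm across, 70 mm high (the lid, 58 mm across, is the top 14 mm). Origin: centre of its underside, z up
- white_vial: clear vial with a white cap, standing by itself on the bench (not one of those in the far blue rack); round, 17 mm across, 62 mm high. Pinch it at 30 to 50 mm height. Origin: centre of its underside, z up
- timer: white countdown timer with a display, standing on edge; 20 mm thick (along its x, from -8 to +10 mm), 62 mm wide (along its y), 60 mm high. Origin: on its underside, z up
- brown_vial: brown vial with a black cap, standing by itself on the bench (not one of those in the far blue rack); round, 17 mm across, 62 mm high. Pinch it at 30 to 50 mm height. Origin: centre of its underside, z up
- blue_tray: blue kit tray, a fixed moulded insert 94 x 142 mm and 16 mm high, with a small tab at each end (154 mm over the tabs). Origin: centre of its underside; x across its width, y along its length, z up. Two square pockets, each 81 or 41 mm wide, floors 4 mm above the underside: the large one (81 mm) is centred at x 0, y -24 mm, the small one (41 mm) at x 0, y +46 mm
- white_tray: white kit tray, a fixed moulded insert 94 x 142 mm and 16 mm high, with a small tab at each end (154 mm over the tabs). Origin: centre of its underside; x across its width, y along its length, z up. Two square pockets, each 81 or 41 mm wide, floors 4 mm above the underside: the large one (81 mm) is centred at x 0, y -24 mm, the small one (41 mm) at x 0, y +46 mm
- forceps: bystander: steel forceps lying flat along their y, 122 mm long, 13 mm wide, 8 mm high. Origin: centre of their underside
- marker: bystander: white felt marker with a black cap, lying along its y, 126 mm long, 16 mm thick. Origin: centre of its underside. It lies before the two stacked controllers (0.23 m high, from y -0.05 to 0.15, their switches out to x 0.425); right of them (y below -0.09) stand two drums, 0.25 m high with tubes to 0.31 m, fronts at x 0.44 to 0.47

How it is judged:
By the outcome, as a careful person would: the job done as asked, in the order asked, and still so for the second after the job is handed in, with the robot touching nothing.
It also fails if it takes over 131 s, if anything falls off the work surface, if the arm or the gripper's body presses on something with over 40 N, if the wrist force passes 120 N, or if a joint passes its speed limit or range.

## Working session

There is one attempt and no reset: what is moved stays moved. The work goes in short steps, Python scripts to look and compute and a tool call to move; the robot and the scene stay as the last step left them, time stands still between calls to the robot, and variables do not carry over. Pictures are saved under pics/ and viewed, at most 14 in all, crops included, and the job is handed in when it is done.

Besides the shell and the picture viewer there is one more tool, called after "Call:" by a JSON object that holds its "api" and its "payload". carry_out: Moves the arm, as the interface text tells. Its arguments: {"type":"object","properties":{"targets":{"type":"array"},"newtons":{"type":"number"}},"required":["targets"]}

```bash
mkdir -p pics && python3 - <<'E'
from plant import status,camera,manip
import cv2,numpy as np
o=status.get_obs();print(o['ee_pos'],o['eef_rot'],o['opening'],o['time_s'],manip.tcp_to_grasp)
for n in("scene","top"):
    c=camera(n);cv2.imwrite(f"pics/{n}0.png",c['frame']);print(n,c['intrinsics'].round(1).tolist(),c['extrinsics'].round(3).tolist())
E
```

```text
[274.97210941 616.02796977 291.22476936] [ 9.78037775e-01 -2.08426047e-01 -1.07305543e-04  8.25313978e-04] 1.001314077539182 0.0 46.800000000000004
scene [[519.6, 0.0, 321.3], [0.0, 519.6, 192.0], [0.0, 0.0, 1.0]] [[0.579, -0.441, 0.686, -541.507], [-0.815, -0.311, 0.488, -618.318], [-0.002, -0.842, -0.539, 814.932], [0.0, 0.0, 0.0, 1.0]]
top [[372.0, 0.0, 319.7], [0.0, 372.0, 192.1], [0.0, 0.0, 1.0]] [[-0.008, -0.986, 0.165, 289.705], [-1.0, 0.008, -0.003, 74.781], [0.001, -0.165, -0.986, 1186.154], [0.0, 0.0, 0.0, 1.0]]
```

View pics/top0.png

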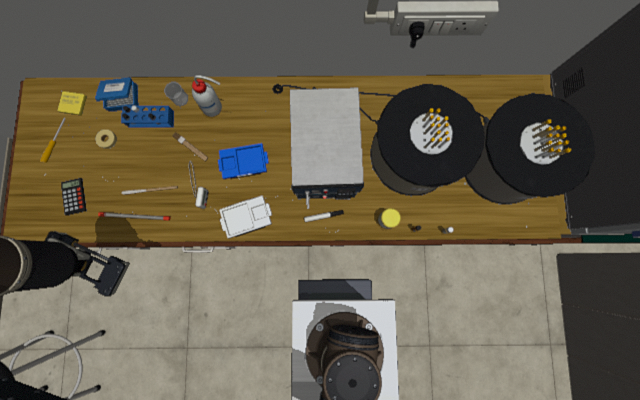

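View pics/scene0.png

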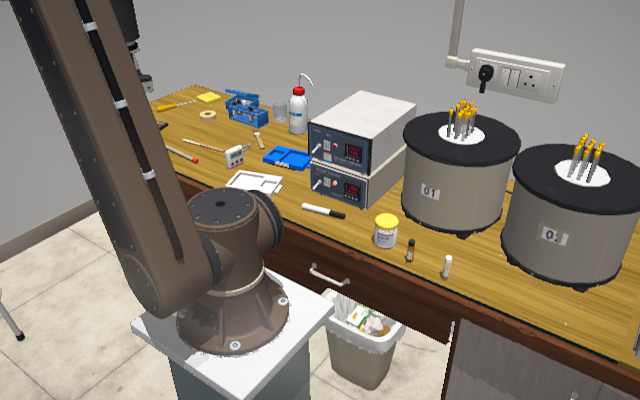

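```bash
cat > h.py <<'E'
import numpy as np,cv2
from plant import status,camera,manip
from scipy.spatial.transform import Rotation as R
def ray(c,px,z,E=None):
    "world points of pixels (N,2) on the plane z"
    E=c['extrinsics'] if E is None else E
    p=np.atleast_2d(np.float64(px)); d=np.c_[p,np.ones(len(p))]@np.linalg.inv(c['intrinsics']).T@E[:3,:3].T
    o=E[:3,3]; return o+d*((z-o[2])/d[:,2])[:,None]
def blobs(m,roi,amin=6):
    x0,y0,x1,y1=roi;k=np.zeros(m.shape,np.uint8);k[y0:y1,x0:x1]=255
    cs,_=cv2.findContours(cv2.bitwise_and(m,k),cv2.RETR_EXTERNAL,cv2.CHAIN_APPROX_NONE)
    return sorted([q for q in cs if cv2.contourArea(q)>=amin],key=cv2.contourArea,reverse=True)
def wristE(o,c):
    T=np.eye(4);T[:3,:3]=R.from_quat(o['eef_rot']).as_matrix();T[:3,3]=o['ee_pos'];return T@c['tool_from_camera']
E
python3 - <<'E'
from h import *
c=camera('top');f=c['frame'];hsv=cv2.cvtColor(f,cv2.COLOR_BGR2HSV)
L=cv2.resize(f[135:245,175:285],None,fx=5,fy=5,interpolation=cv2.INTER_CUBIC);cv2.imwrite('pics/L.png',L)
Rr=cv2.resize(f[200:245,375:465],None,fx=8,fy=8,interpolation=cv2.INTER_CUBIC);cv2.imwrite('pics/R.png',Rr)
blue=cv2.inRange(hsv,(100,120,60),(125,255,255));white=cv2.inRange(hsv,(0,0,165),(180,50,255));yel=cv2.inRange(hsv,(22,110,120),(35,255,255))
for n,m,roi,z in(('blue',blue,(210,140,280,185),16),('white',white,(213,190,280,240),16),('timer',white,(190,184,212,212),60),('jar',yel,(375,205,405,232),70),('wv',white,(440,220,462,238),62)):
    for q in blobs(m,roi)[:1]:
        w=ray(c,q[:,0],z)[:,:2]; r=cv2.minAreaRect(np.float32(w)); print(n,np.round(r[0],1),np.round(r[1],1),round(r[2],1),'px',cv2.boundingRect(q))
print('brown guess',ray(c,(416,228),62))
E
```

```text
blue [590.8 319.7] [ 96.6 159.4] 9.4 px (218, 143, 50, 36)
white [411.  307.3] [ 94.1 159.3] 18.1 px (220, 196, 51, 42)
timer [467.6 441.3] [14.7 54.1] 83.2 px (196, 188, 7, 18)
jar [ 397.5 -140.8] [57.6 57.3] 89.5 px (381, 208, 20, 20)
wv [ 361.9 -320.5] [12.2 12. ] 89.5 px (448, 227, 5, 5)
brown guess [[ 365.74565528 -217.97104856   62.        ]]
```

View pics/L.png

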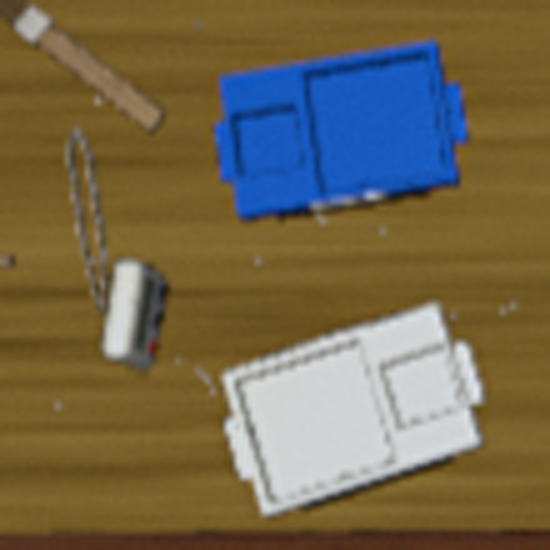

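View pics/R.png

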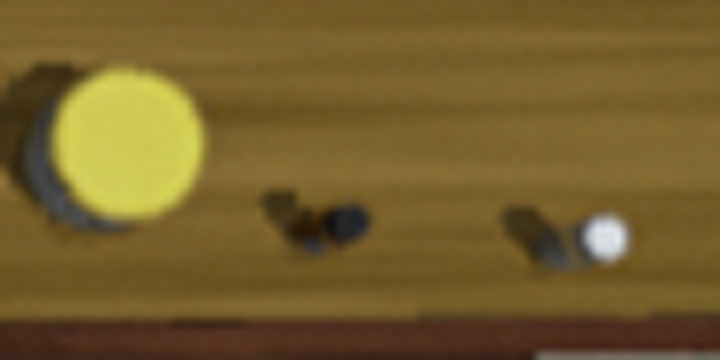

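Call:
{"api": "carry_out", "payload": {"targets": [{"twist": [0,0,0],"xyz": [3.4,2.2,-1.9],"jaw": 8.7},{"twist": [0,0,0],"xyz": [3.4,2.2,-1.9],"jaw": 8.7},{"twist": [0,0,0],"xyz": [3.4,2.1,-1.9],"jaw": 8.7},{"twist": [0,0,0],"xyz": [3.4,2.1,-1.9],"jaw": 8.7},{"twist": [0,0,0],"xyz": [3.4,2.1,-1.9],"jaw": 8.7},{"twist": [0,0,0],"xyz": [3.4,2.1,-1.9],"jaw": 8.7},{"twist": [0,0,0],"xyz": [3.4,2.1,-1.9],"jaw": 8.7},{"twist": [0,0,0],"xyz": [3,2.1,-1.9],"jaw": 8.7}]}}

```text
time_s: 1.15
ee_pos: [451.1, 350.6, 444.6]
eef_rot: [0.978, -0.208, -0.0, 0.0]
ft_force: [0.2, -0.0, 0.8]
opening: 0.992
grip_force: 0.0
```

Call:
{"api": "carry_out", "payload": {"targets": [{"twist": [0,0,-8],"xyz": [0,0,0],"jaw": 8.7},{"twist": [0,0,-8],"xyz": [0,0,0],"jaw": 8.7},{"twist": [0,0,-8],"xyz": [0,0,0],"jaw": 8.7},{"twist": [0,0,0],"xyz": [0,0,0],"jaw": 8.7},{"twist": [0,0,0],"xyz": [0,0,0],"jaw": 8.7}]}}

```text
time_s: 1.78
ee_pos: [450.5, 351.9, 444.0]
eef_rot: [1.0, -0.002, -0.0, 0.0]
ft_force: [-0.7, 0.3, -0.2]
opening: 0.987
grip_force: 0.0
```

```bash
python3 - <<'E'
from h import *
o=status.get_obs();c=camera('wrist');cv2.imwrite('pics/w1.png',c['frame']);np.savez('w1.npz',f=c['frame'],K=c['intrinsics'],E=wristE(o,c))
print(o['ee_pos'].round(1),R.from_quat(o['eef_rot']).as_matrix().round(3).tolist(),o['time_s']);print(c['tool_from_camera'].round(3).tolist())
s=camera('scene');print('drum base',ray(s,[(420,222),(440,233),(465,236),(510,268),(540,283),(575,288)],0).round(0).tolist())
t=camera('top');print('lid front',ray(t,[(380,160),(400,178),(430,186),(500,180),(540,194)],250).round(0).tolist())
print('vials',ray(t,[(418.1,227.4),(450.2,229.3)],62).round(1).tolist())
E
```

```text
[450.5 351.9 444. ] [[1.0, -0.004, -0.0], [-0.004, -1.0, -0.0], [-0.0, 0.0, -1.0]] 1.775
[[0.001, -0.957, -0.291, 78.241], [1.0, 0.001, -0.001, -0.269], [0.001, -0.291, 0.957, -93.481], [0.0, 0.0, 0.0, 1.0]]
drum base [[526.0, -181.0, 0.0], [512.0, -245.0, 0.0], [537.0, -303.0, 0.0], [481.0, -438.0, 0.0], [469.0, -511.0, 0.0], [498.0, -580.0, -0.0]]
lid front [[529.0, -85.0, 250.0], [481.0, -134.0, 250.0], [460.0, -210.0, 250.0], [474.0, -391.0, 250.0], [437.0, -490.0, 250.0]]
vials [[367.5, -224.4, 62.0], [361.0, -320.9, 62.0]]
```

View pics/w1.png

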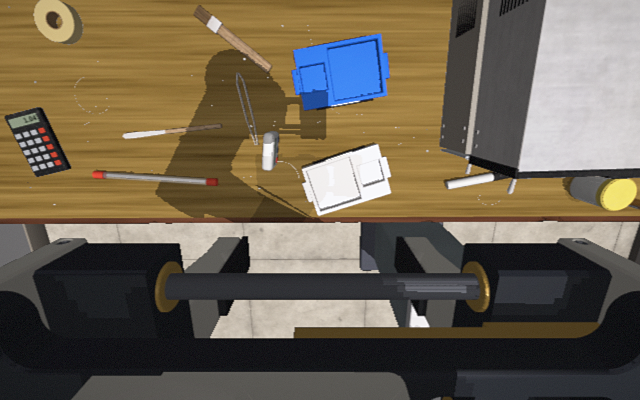

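```bash
python3 - <<'E'
from h import *
d=np.load('w1.npz');c={'intrinsics':d['K'],'extrinsics':d['E']};f=d['f'];hsv=cv2.cvtColor(f,cv2.COLOR_BGR2HSV)
blue=cv2.inRange(hsv,(100,100,30),(125,255,255));white=cv2.inRange(hsv,(0,0,150),(180,60,255));yel=cv2.inRange(hsv,(22,110,120),(35,255,255))
for n,m,roi,z in(('blue',blue,(285,28,395,112),16),('white',white,(298,140,395,218),16),('timer',white,(258,128,282,175),60),('jar',yel,(590,170,640,215),70)):
    m=cv2.morphologyEx(m,cv2.MORPH_CLOSE,np.ones((3,3)))
    for q in blobs(m,roi)[:1]:
        w=ray(c,q[:,0],z)[:,:2]; r=cv2.minAreaRect(np.float32(w)); print(n,np.round(r[0],1),np.round(r[1],1),round(r[2],1),'px',cv2.boundingRect(q))
cv2.imwrite('pics/w1c.png',cv2.resize(f[30:220,230:400],None,fx=3.1,fy=3.1,interpolation=cv2.INTER_CUBIC))
E
```

```text
blue [591.  321.9] [ 96.4 158.5] 9.5 px (292, 34, 98, 76)
white [410.1 307.7] [ 97.4 159.6] 18.2 px (302, 144, 89, 72)
timer [467.6 441. ] [18.  58.7] 86.4 px (262, 134, 12, 37)
jar [ 396.7 -140.5] [59.4 53.6] 89.8 px (600, 179, 37, 32)
```

View pics/w1c.png

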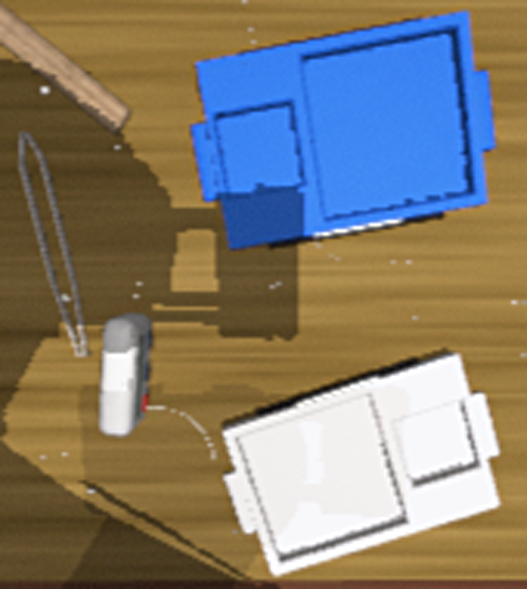

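Call:
{"api": "carry_out", "payload": {"targets": [{"twist": [0,0,0],"xyz": [-0.6,5.5,0],"jaw": 8.7},{"twist": [0,0,0],"xyz": [-0.6,5.5,0],"jaw": 8.7},{"twist": [0,0,0],"xyz": [-0.6,5.5,0],"jaw": 8.7},{"twist": [0,0,0],"xyz": [-0.6,5.5,0],"jaw": 8.7},{"twist": [0,0,0],"xyz": [-0.6,5.5,0],"jaw": 8.7},{"twist": [0,0,0],"xyz": [-0.6,5.5,0],"jaw": 8.7},{"twist": [0,0,0],"xyz": [-0.6,5.5,0],"jaw": 8.7},{"twist": [0,0,0],"xyz": [-0.6,5.5,0],"jaw": 8.7}]}}

```text
time_s: 2.92
ee_pos: [401.5, -89.7, 444.6]
eef_rot: [1.0, -0.001, 0.001, -0.0]
ft_force: [1.0, 0.3, -0.2]
opening: 0.995
grip_force: 0.0
```

Call:
{"api": "carry_out", "payload": {"targets": [{"twist": [0,0,0],"xyz": [-0.6,5.2,0],"jaw": 8.7},{"twist": [0,0,-5],"xyz": [0,0,3],"jaw": 8.7},{"twist": [0,0,-5],"xyz": [0,0,4],"jaw": 8.7},{"twist": [0,0,0],"xyz": [0,0,4],"jaw": 8.7},{"twist": [0,0,0],"xyz": [0,0,4],"jaw": 8.7},{"twist": [0,0,0],"xyz": [0,0,4],"jaw": 8.7},{"twist": [0,0,0],"xyz": [0,0,3],"jaw": 8.7},{"twist": [0,0,0],"xyz": [0,0,0],"jaw": 8.7}]}}

```text
time_s: 3.92
ee_pos: [394.9, -140.1, 222.7]
eef_rot: [0.996, 0.086, -0.002, -0.0]
ft_force: [0.6, 0.4, 0.3]
opening: 0.993
grip_force: 0.0
```

Call:
{"api": "carry_out", "payload": {"targets": [{"twist": [0,0,0],"xyz": [0.2,0,4],"jaw": 8.7},{"twist": [0,0,0],"xyz": [0,0,4],"jaw": 8.7},{"twist": [0,0,0],"xyz": [0,0,3],"jaw": 8.7},{"twist": [0,0,0],"xyz": [0,0,2],"jaw": 8.7},{"twist": [0,0,0],"xyz": [0,0,0],"jaw": 8.7},{"twist": [0,0,0],"xyz": [0,0,0],"jaw": 5},{"twist": [0,0,0],"xyz": [0,0,0],"jaw": 5},{"twist": [0,0,0],"xyz": [0,0,0],"jaw": 5}], "newtons": 25}}

```text
time_s: 4.92
ee_pos: [398.5, -139.7, 95.0]
eef_rot: [0.996, 0.087, 0.001, -0.0]
ft_force: [0.5, -1.4, 0.2]
opening: 0.714
grip_force: 0.4
```

Call:
{"api": "carry_out", "payload": {"targets": [{"twist": [0,0,0],"xyz": [0,0,0],"jaw": 4},{"twist": [0,0,0],"xyz": [0,0,0],"jaw": 4},{"twist": [0,0,0],"xyz": [0,0,0],"jaw": 4},{"twist": [0,0,0],"xyz": [0,0,0],"jaw": 4}]}}

```text
time_s: 5.42
ee_pos: [398.6, -139.7, 94.7]
eef_rot: [0.996, 0.087, 0.0, 0.0]
ft_force: [-0.5, 0.4, 6.9]
opening: 0.64
grip_force: 25.0
```

Call:
{"api": "carry_out", "payload": {"targets": [{"twist": [0,0,0],"xyz": [0,0,-1.5],"jaw": 4},{"twist": [0,0,0],"xyz": [0,0,-3],"jaw": 4},{"twist": [0,0,0],"xyz": [0,0,-4.5],"jaw": 4},{"twist": [0,0,0],"xyz": [0,0,-5],"jaw": 4},{"twist": [0,0,0],"xyz": [0,0,-5],"jaw": 4},{"twist": [0,0,0],"xyz": [0,0,-5],"jaw": 4},{"twist": [0,0,5],"xyz": [0,0,-5],"jaw": 4},{"twist": [0,0,5],"xyz": [0,0,-5],"jaw": 4}]}}

```text
time_s: 6.42
ee_pos: [397.4, -139.6, 435.6]
eef_rot: [1.0, -0.002, -0.0, -0.0]
ft_force: [0.4, 0.5, -1.2]
opening: 0.64
grip_force: 25.0
```

Call:
{"api": "carry_out", "payload": {"targets": [{"twist": [0,0,0],"xyz": [1.5,-2.5,-1],"jaw": 4},{"twist": [0,0,0],"xyz": [2.5,-4.5,0],"jaw": 4},{"twist": [0,0,0],"xyz": [2.5,-5,0],"jaw": 4},{"twist": [0,0,0],"xyz": [2.5,-5,0],"jaw": 4},{"twist": [0,0,0],"xyz": [2.5,-5,0],"jaw": 4},{"twist": [0,0,0],"xyz": [2.5,-5,0],"jaw": 4},{"twist": [0,0,0],"xyz": [2.5,-5,0],"jaw": 4},{"twist": [0,0,0],"xyz": [2.5,-5,0],"jaw": 4}]}}

```text
time_s: 7.42
ee_pos: [588.7, 231.9, 443.6]
eef_rot: [1.0, -0.0, -0.0, 0.0]
ft_force: [0.5, 0.0, -0.4]
opening: 0.639
grip_force: 25.0
```

Call:
{"api": "carry_out", "payload": {"targets": [{"twist": [0,0,0],"xyz": [0.7,-4,0],"jaw": 4},{"twist": [0,0,0],"xyz": [0,-2.5,3],"jaw": 4},{"twist": [0,0,0],"xyz": [0,0,5],"jaw": 4},{"twist": [0,0,0],"xyz": [0,0,6],"jaw": 4},{"twist": [0,0,0],"xyz": [0,0,6],"jaw": 4},{"twist": [0,0,0],"xyz": [0,0,6],"jaw": 4},{"twist": [0,0,0],"xyz": [0,0,4.5],"jaw": 4},{"twist": [0,0,0],"xyz": [0,0,0],"jaw": 4}]}}

```text
time_s: 8.43
ee_pos: [593.3, 293.4, 134.9]
eef_rot: [1.0, -0.001, -0.003, 0.003]
ft_force: [0.4, -0.5, 0.2]
opening: 0.642
grip_force: 25.0
```

```bash
python3 - <<'E'
from h import *
o=status.get_obs();print(o['ee_pos'].round(1))
c=camera('wrist');f=c['frame'];cv2.imwrite('pics/w2.png',f)
E
```

```text
[593.3 293.4 134.9]
```

View pics/w2.png

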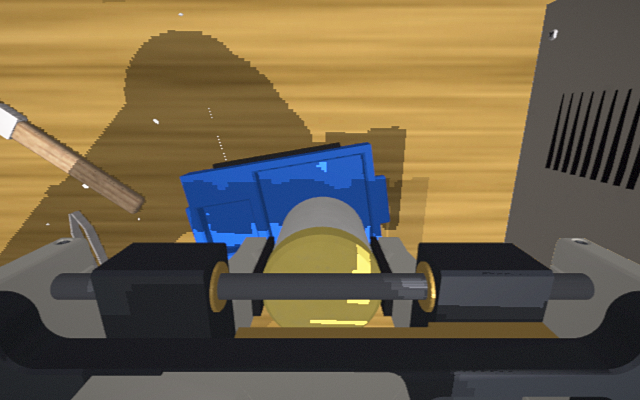

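Call:
{"api": "carry_out", "payload": {"targets": [{"twist": [0,0,0],"xyz": [0.3,-0.3,1],"jaw": 4},{"twist": [0,0,0],"xyz": [0,0,1],"jaw": 4},{"twist": [0,0,0],"xyz": [0,0,0.8],"jaw": 4},{"twist": [0,0,0],"xyz": [0,0,0.4],"jaw": 4},{"twist": [0,0,0],"xyz": [0,0,0.2],"jaw": 4},{"twist": [0,0,0],"xyz": [0,0,0],"jaw": 4}]}}

```text
time_s: 9.22
ee_pos: [598.5, 298.1, 105.2]
eef_rot: [1.0, -0.0, 0.0, 0.0]
ft_force: [0.1, -0.2, -1.7]
opening: 0.64
grip_force: 25.0
```

Call:
{"api": "carry_out", "payload": {"targets": [{"twist": [0,0,0],"xyz": [-0.2,0.1,0.2],"jaw": 4},{"twist": [0,0,0],"xyz": [0,0,0.2],"jaw": 4},{"twist": [0,0,0],"xyz": [0,0,0.1],"jaw": 4},{"twist": [0,0,0],"xyz": [0,0,0],"jaw": 4},{"twist": [0,0,0],"xyz": [0,0,0],"jaw": 4}]}}

```text
time_s: 9.85
ee_pos: [596.5, 297.1, 100.2]
eef_rot: [1.0, -0.0, 0.0, -0.0]
ft_force: [0.3, -0.1, -1.3]
opening: 0.642
grip_force: 25.0
```

Call:
{"api": "carry_out", "payload": {"targets": [{"twist": [0,0,0],"xyz": [0,0,0.1],"jaw": 4},{"twist": [0,0,0],"xyz": [0,0,0],"jaw": 4},{"twist": [0,0,0],"xyz": [0,0,0.1],"jaw": 4},{"twist": [0,0,0],"xyz": [0,0,0],"jaw": 4},{"twist": [0,0,0],"xyz": [0,0,0],"jaw": 4}]}}

```text
time_s: 10.48
ee_pos: [596.6, 297.1, 98.8]
eef_rot: [1.0, -0.0, 0.0, -0.0]
ft_force: [-1.5, -1.2, 6.2]
opening: 0.639
grip_force: 25.0
```

Call:
{"api": "carry_out", "payload": {"targets": [{"twist": [0,0,0],"xyz": [0,0,0],"jaw": 6.2},{"twist": [0,0,0],"xyz": [0,0,0],"jaw": 7},{"twist": [0,0,0],"xyz": [0,0,0],"jaw": 8.5},{"twist": [0,0,0],"xyz": [0,0,0],"jaw": 8.5},{"twist": [0,0,0],"xyz": [0,0,-2],"jaw": 8.5},{"twist": [0,0,0],"xyz": [0,0,-4],"jaw": 8.5},{"twist": [0,0,0],"xyz": [0,0,-5],"jaw": 8.5},{"twist": [0,0,0],"xyz": [0,0,-5],"jaw": 8.5}]}}

```text
time_s: 11.48
ee_pos: [596.3, 297.0, 259.6]
eef_rot: [1.0, -0.0, -0.0, 0.0]
ft_force: [0.9, 0.7, 0.1]
opening: 0.971
grip_force: 0.0
```

Call:
{"api": "carry_out", "payload": {"targets": [{"twist": [0,0,0],"xyz": [0,0,-6],"jaw": 8.5},{"twist": [0,0,0],"xyz": [0,0,-6],"jaw": 8.5},{"twist": [0,0,0],"xyz": [0,0,-6],"jaw": 8.5},{"twist": [0,0,0],"xyz": [0,0,0],"jaw": 8.5},{"twist": [0,0,0],"xyz": [0,0,0],"jaw": 8.5}]}}

```text
time_s: 12.1
ee_pos: [596.2, 297.1, 438.0]
eef_rot: [1.0, -0.0, -0.0, -0.0]
ft_force: [0.4, 0.8, -0.4]
opening: 0.973
grip_force: 0.0
```

```bash
python3 - <<'E'
from h import *
o=status.get_obs();print(o['ee_pos'].round(1))
c=camera('wrist');f=c['frame'];E=wristE(o,c);hsv=cv2.cvtColor(f,cv2.COLOR_BGR2HSV)
q=blobs(cv2.inRange(hsv,(22,140,120),(35,255,255)),(0,0,640,235),300)
for b in q[:1]:
    w=ray(c,b[:,0],74,E)[:,:2];print(cv2.boundingRect(b),cv2.minEnclosingCircle(np.float32(w)),w.min(0),w.max(0))
cv2.imwrite('pics/w3.png',f)
E
```

```text
[596.2 297.1 438. ]
```

Call:
{"api": "carry_out", "payload": {"targets": [{"twist": [0,0,0],"xyz": [-2.2,5.4,0],"jaw": 6},{"twist": [0,0,0],"xyz": [-2.2,5.4,0],"jaw": 6},{"twist": [0,0,0],"xyz": [-2.2,5.4,0],"jaw": 6},{"twist": [0,0,0],"xyz": [-2.2,5.4,0],"jaw": 6},{"twist": [0,0,0],"xyz": [-2.2,5.4,0],"jaw": 6},{"twist": [0,0,0],"xyz": [-2.2,5.4,0],"jaw": 6},{"twist": [0,0,0],"xyz": [-2.2,5.4,0],"jaw": 6},{"twist": [0,0,0],"xyz": [-2.2,5.4,0],"jaw": 6}]}}

```text
time_s: 13.15
ee_pos: [418.6, -136.2, 437.0]
eef_rot: [1.0, -0.0, -0.001, 0.0]
ft_force: [0.6, -0.1, -0.3]
opening: 0.688
grip_force: 0.0
```

Call:
{"api": "carry_out", "payload": {"targets": [{"twist": [0,0,0],"xyz": [-1.5,4.7,0],"jaw": 6},{"twist": [0,0,0],"xyz": [-1.5,4.7,0],"jaw": 6},{"twist": [0,0,0],"xyz": [-1.5,4.7,0],"jaw": 6},{"twist": [0,0,0],"xyz": [-1.3,4.5,0],"jaw": 6},{"twist": [0,0,0],"xyz": [0,0,5],"jaw": 6},{"twist": [0,0,0],"xyz": [0,0,5],"jaw": 6},{"twist": [0,0,0],"xyz": [0,0,0],"jaw": 6},{"twist": [0,0,0],"xyz": [0,0,0],"jaw": 6}]}}

```text
time_s: 14.15
ee_pos: [362.5, -321.1, 339.6]
eef_rot: [1.0, -0.0, 0.0, 0.001]
ft_force: [-0.1, -1.1, 1.4]
opening: 0.686
grip_force: 0.0
```

```bash
python3 - <<'E'
from h import *
o=status.get_obs();print(o['ee_pos'].round(1))
c=camera('wrist');f=c['frame'];np.savez('w4.npz',f=f,K=c['intrinsics'],E=wristE(o,c));cv2.imwrite('pics/w4.png',f)
t=camera('top');f=t['frame'];hsv=cv2.cvtColor(f,cv2.COLOR_BGR2HSV)
for b in blobs(cv2.inRange(hsv,(22,110,120),(35,255,255)),(215,140,280,185))[:1]:
    w=ray(t,b[:,0],74)[:,:2];print('jar',cv2.minEnclosingCircle(np.float32(w)))
E
```

```text
[ 362.5 -321.1  339.6]
jar ((593.4732666015625, 297.6755676269531), 29.16698455810547)
```

View pics/w4.png

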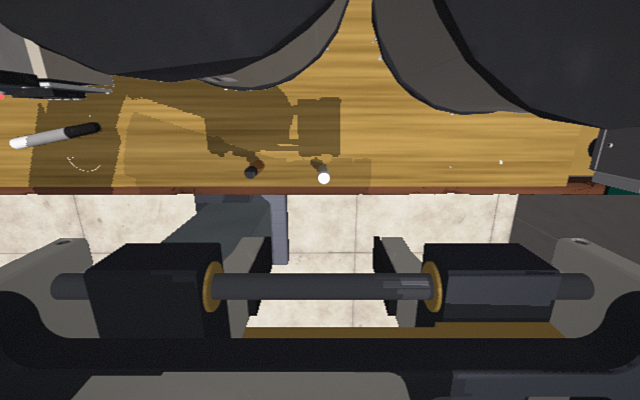

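```bash
python3 - <<'E'
from h import *
d=np.load('w4.npz');c={'intrinsics':d['K'],'extrinsics':d['E']}
print(ray(c,[(324,178),(251,172)],62).round(1).tolist())
E
```

```text
[[359.9, -323.6, 62.0], [367.8, -229.3, 62.0]]
```

Call:
{"api": "carry_out", "payload": {"targets": [{"twist": [0,0,0],"xyz": [0,0,4],"jaw": 6},{"twist": [0,0,0],"xyz": [0,0,4],"jaw": 6},{"twist": [0,0,0],"xyz": [0,0,4],"jaw": 6},{"twist": [0,0,0],"xyz": [0,0,3],"jaw": 6},{"twist": [0,0,0],"xyz": [0,0,0],"jaw": 6},{"twist": [0,0,0],"xyz": [0,0,0],"jaw": 6}]}}

```text
time_s: 15.0
ee_pos: [363.3, -321.2, 190.1]
eef_rot: [1.0, -0.0, 0.001, 0.001]
ft_force: [-0.3, -1.4, 0.3]
opening: 0.686
grip_force: 0.0
```

Call:
{"api": "carry_out", "payload": {"targets": [{"twist": [0,0,0],"xyz": [-0.2,0.1,4],"jaw": 6},{"twist": [0,0,0],"xyz": [0,0,3.5],"jaw": 6},{"twist": [0,0,0],"xyz": [0,0,2],"jaw": 6},{"twist": [0,0,0],"xyz": [0,0,0.8],"jaw": 6},{"twist": [0,0,0],"xyz": [0,0,0],"jaw": 5},{"twist": [0,0,0],"xyz": [0,0,0],"jaw": 4},{"twist": [0,0,0],"xyz": [0,0,0],"jaw": 3},{"twist": [0,0,0],"xyz": [0,0,0],"jaw": 2.5}], "newtons": 12}}

```text
time_s: 16.0
ee_pos: [360.1, -321.7, 85.7]
eef_rot: [1.0, -0.0, 0.0, 0.0]
ft_force: [-0.8, 0.2, -1.2]
opening: 0.311
grip_force: 0.0
```

Call:
{"api": "carry_out", "payload": {"targets": [{"twist": [0,0,0],"xyz": [0,0,0],"jaw": 2.2},{"twist": [0,0,0],"xyz": [0,0,0],"jaw": 1.8},{"twist": [0,0,0],"xyz": [0,0,0],"jaw": 1.4},{"twist": [0,0,0],"xyz": [0,0,0],"jaw": 1},{"twist": [0,0,0],"xyz": [0,0,0],"jaw": 1},{"twist": [0,0,0],"xyz": [0,0,0],"jaw": 1}]}}

```text
time_s: 16.75
ee_pos: [359.9, -321.7, 85.2]
eef_rot: [1.0, -0.0, 0.0, 0.0]
ft_force: [0.1, -0.6, 1.1]
opening: 0.189
grip_force: 12.0
```

Call:
{"api": "carry_out", "payload": {"targets": [{"twist": [0,0,0],"xyz": [0,0,-1.5],"jaw": 1},{"twist": [0,0,0],"xyz": [0,0,-3.5],"jaw": 1},{"twist": [0,0,0],"xyz": [0,0,-5],"jaw": 1},{"twist": [0,0,0],"xyz": [0,0,-5],"jaw": 1},{"twist": [0,0,0],"xyz": [0,0,-5],"jaw": 1},{"twist": [0,0,0],"xyz": [0,0,-5],"jaw": 1},{"twist": [0,0,0],"xyz": [0,0,-5],"jaw": 1},{"twist": [0,0,0],"xyz": [0,0,-5],"jaw": 1}]}}

```text
time_s: 17.75
ee_pos: [359.4, -321.4, 436.7]
eef_rot: [1.0, -0.0, 0.0, -0.0]
ft_force: [1.4, -0.9, -1.5]
opening: 0.191
grip_force: 12.0
```

```bash
python3 -c "
from h import *
o=status.get_obs();print(o['ee_pos'].round(1),o['joints'].round(2),o['opening'])"
```

```text
[ 359.4 -321.4  436.7] [-0.32 -0.03 -0.14 -0.   -1.46  1.89] 0.19107565702950724
```

Call:
{"api": "carry_out", "payload": {"targets": [{"twist": [0,0,0],"xyz": [1,-3,0],"jaw": 1},{"twist": [0,0,0],"xyz": [1.7,-5,0],"jaw": 1},{"twist": [0,0,0],"xyz": [1.7,-5.1,0],"jaw": 1},{"twist": [0,0,0],"xyz": [1.7,-5.5,0],"jaw": 1},{"twist": [0,0,0],"xyz": [1.8,-5.5,0],"jaw": 1},{"twist": [0,0,0],"xyz": [1.8,-5.5,0],"jaw": 1},{"twist": [0,0,0],"xyz": [1.8,-5.5,0],"jaw": 1},{"twist": [0,0,0],"xyz": [1.8,-5.5,0],"jaw": 1}]}}

```text
time_s: 18.75
ee_pos: [493.2, 86.2, 435.2]
eef_rot: [1.0, -0.0, 0.0, -0.0]
ft_force: [0.6, -0.5, 1.4]
opening: 0.191
grip_force: 12.0
```

Call:
{"api": "carry_out", "payload": {"targets": [{"twist": [0,0,0],"xyz": [1.8,-5.5,0],"jaw": 1},{"twist": [0,0,0],"xyz": [1.8,-5.5,0],"jaw": 1},{"twist": [0,0,0],"xyz": [1.8,-5.5,0],"jaw": 1},{"twist": [0,0,0],"xyz": [1.8,-5.5,0],"jaw": 1},{"twist": [0,0,0],"xyz": [1.5,-4,0],"jaw": 1},{"twist": [0,0,0],"xyz": [0.4,-2.1,0],"jaw": 1},{"twist": [0,0,10],"xyz": [0,0,0],"jaw": 1},{"twist": [0,0,10],"xyz": [0,0,0],"jaw": 1}]}}

```text
time_s: 19.75
ee_pos: [584.3, 365.1, 434.8]
eef_rot: [0.984, -0.177, -0.0, 0.0]
ft_force: [0.0, -0.4, -0.0]
opening: 0.191
grip_force: 12.0
```

Call:
{"api": "carry_out", "payload": {"targets": [{"twist": [0,0,10],"xyz": [0,0,0],"jaw": 1},{"twist": [0,0,10],"xyz": [0,0,3],"jaw": 1},{"twist": [0,0,10],"xyz": [0,0,5],"jaw": 1},{"twist": [0,0,10],"xyz": [0,0,5],"jaw": 1},{"twist": [0,0,10],"xyz": [0,0,5],"jaw": 1},{"twist": [0,0,10],"xyz": [0,0,3],"jaw": 1},{"twist": [0,0,0],"xyz": [0,0,0],"jaw": 1},{"twist": [0,0,0],"xyz": [0,0,0],"jaw": 1}]}}

```text
time_s: 20.75
ee_pos: [585.2, 365.4, 227.0]
eef_rot: [0.767, -0.642, 0.0, -0.001]
ft_force: [-0.4, -0.9, 0.3]
opening: 0.188
grip_force: 12.0
```

Call:
{"api": "carry_out", "payload": {"targets": [{"twist": [0,0,0],"xyz": [-0.1,0.2,4],"jaw": 1},{"twist": [0,0,0],"xyz": [0,0,4],"jaw": 1},{"twist": [0,0,0],"xyz": [0,0,3],"jaw": 1},{"twist": [0,0,0],"xyz": [0,0,1.5],"jaw": 1},{"twist": [0,0,0],"xyz": [0,0,0.6],"jaw": 1},{"twist": [0,0,0],"xyz": [0,0,0.2],"jaw": 1},{"twist": [0,0,0],"xyz": [0,0,0],"jaw": 1},{"twist": [0,0,0],"xyz": [0,0,0],"jaw": 1}]}}

```text
time_s: 21.75
ee_pos: [582.7, 366.1, 93.1]
eef_rot: [0.766, -0.643, 0.0, -0.001]
ft_force: [0.5, 0.6, -0.7]
opening: 0.193
grip_force: 12.0
```

Call:
{"api": "carry_out", "payload": {"targets": [{"twist": [0,0,0],"xyz": [0,0,0.2],"jaw": 1},{"twist": [0,0,0],"xyz": [0,0,0],"jaw": 1},{"twist": [0,0,0],"xyz": [0,0,0.1],"jaw": 1},{"twist": [0,0,0],"xyz": [0,0,0],"jaw": 1},{"twist": [0,0,0],"xyz": [0,0,0.1],"jaw": 1},{"twist": [0,0,0],"xyz": [0,0,0],"jaw": 1},{"twist": [0,0,0],"xyz": [0,0,0],"jaw": 1}]}}

```text
time_s: 22.62
ee_pos: [582.5, 365.9, 89.2]
eef_rot: [0.766, -0.643, 0.0, -0.0]
ft_force: [-3.4, -1.0, 6.4]
opening: 0.196
grip_force: 12.0
```

Call:
{"api": "carry_out", "payload": {"targets": [{"twist": [0,0,0],"xyz": [0,0,0],"jaw": 2},{"twist": [0,0,0],"xyz": [0,0,0],"jaw": 3},{"twist": [0,0,0],"xyz": [0,0,0],"jaw": 4},{"twist": [0,0,0],"xyz": [0,0,0],"jaw": 4.5},{"twist": [0,0,0],"xyz": [0,0,-3],"jaw": 4.5},{"twist": [0,0,0],"xyz": [0,0,-5],"jaw": 4.5},{"twist": [0,0,-10],"xyz": [0,0,-5],"jaw": 5},{"twist": [0,0,-10],"xyz": [0,0,-5],"jaw": 6}]}}

```text
time_s: 23.62
ee_pos: [582.3, 365.6, 269.8]
eef_rot: [0.867, -0.498, -0.0, 0.0]
ft_force: [1.1, 0.5, -0.1]
opening: 0.629
grip_force: 0.0
```

Call:
{"api": "carry_out", "payload": {"targets": [{"twist": [0,0,-10],"xyz": [0,0,-5],"jaw": 6},{"twist": [0,0,-10],"xyz": [0,0,0],"jaw": 6},{"twist": [0,0,-10],"xyz": [0,0,0],"jaw": 6},{"twist": [0,0,-10],"xyz": [0,0,0],"jaw": 6},{"twist": [0,0,-10],"xyz": [0,0,0],"jaw": 6},{"twist": [0,0,-5],"xyz": [-4,-2,0],"jaw": 6},{"twist": [0,0,0],"xyz": [-5,-2,0],"jaw": 6},{"twist": [0,0,0],"xyz": [-5,-2,0],"jaw": 6}]}}

```text
time_s: 24.62
ee_pos: [449.1, 441.5, 317.9]
eef_rot: [0.999, -0.044, -0.0, 0.0]
ft_force: [0.5, 0.9, 0.0]
opening: 0.688
grip_force: 0.0
```

Call:
{"api": "carry_out", "payload": {"targets": [{"twist": [0,0,0],"xyz": [0,0,0],"jaw": 6},{"twist": [0,0,0],"xyz": [0,0,0],"jaw": 6},{"twist": [0,0,0],"xyz": [0,0,0],"jaw": 6}]}}

```text
time_s: 25.0
ee_pos: [451.2, 440.6, 318.0]
eef_rot: [0.999, -0.045, -0.0, 0.0]
ft_force: [-0.3, -0.3, -0.0]
opening: 0.683
grip_force: 0.0
```

```bash
python3 - <<'E'
from h import *
o=status.get_obs();print(o['ee_pos'].round(1),R.from_quat(o['eef_rot']).as_matrix()[:2,0].round(3),o['joints'].round(2))
c=camera('wrist');f=c['frame'];np.savez('w5.npz',f=f,K=c['intrinsics'],E=wristE(o,c));cv2.imwrite('pics/w5.png',f)
E
```

```text
[451.2 440.6 318. ] [ 0.996 -0.089] [ 1.08  0.27 -0.05  0.   -1.25  0.4 ]
```

View pics/w5.png

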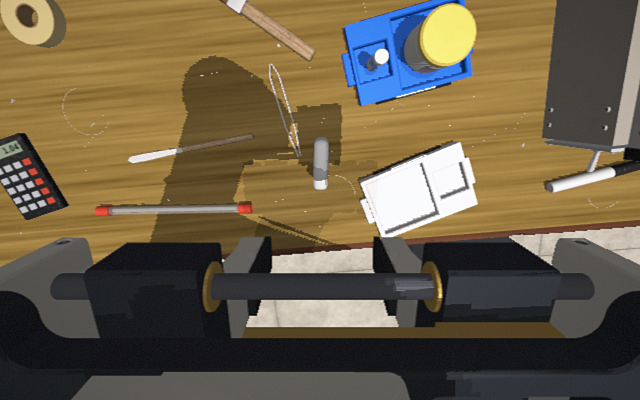

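```bash
python3 - <<'E'
from h import *
d=np.load('w5.npz');c={'intrinsics':d['K'],'extrinsics':d['E']};f=d['f'];hsv=cv2.cvtColor(f,cv2.COLOR_BGR2HSV)
m=cv2.inRange(hsv,(0,0,90),(180,45,255))
for b in blobs(m,(308,130,336,195))[:2]:
    w=ray(c,b[:,0],60)[:,:2];r=cv2.minAreaRect(np.float32(w));print(r,cv2.boundingRect(b))
print('ends',ray(c,[(321.5,137.5),(320.5,189)],60).round(1).tolist())
cv2.imwrite('pics/w5c.png',cv2.resize(f[100:210,260:360],None,fx=5,fy=5,interpolation=cv2.INTER_CUBIC))
E
```

```text
((470.4927062988281, 441.0006408691406), (18.175630569458008, 63.497154235839844), 84.42021179199219) (313, 137, 16, 53)
ends [[501.4, 437.0, 60.0], [438.9, 443.8, 60.0]]
```

View pics/w5c.png

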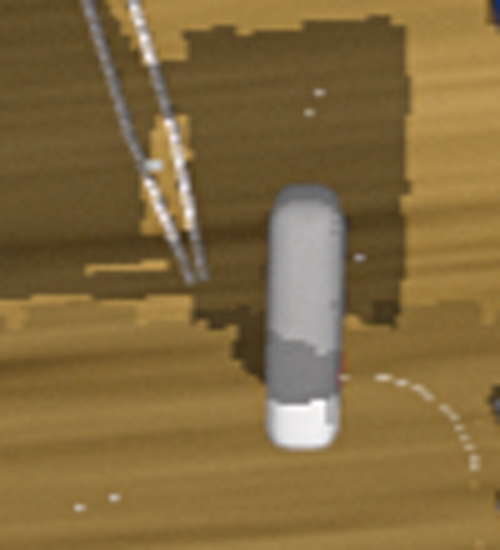

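Call:
{"api": "carry_out", "payload": {"targets": [{"twist": [0,0,0],"xyz": [1.9,-0.2,3],"jaw": 5.5},{"twist": [0,0,0],"xyz": [0,0,4],"jaw": 5.5},{"twist": [0,0,0],"xyz": [0,0,4],"jaw": 5.5},{"twist": [0,0,0],"xyz": [0,0,3],"jaw": 5.5},{"twist": [0,0,0],"xyz": [0,0,0],"jaw": 5.5},{"twist": [0,0,0],"xyz": [0,0,0],"jaw": 5.5}]}}

```text
time_s: 25.8
ee_pos: [470.5, 441.7, 179.3]
eef_rot: [0.999, -0.044, 0.001, -0.0]
ft_force: [-0.3, -0.3, 0.4]
opening: 0.629
grip_force: 0.0
```

Call:
{"api": "carry_out", "payload": {"targets": [{"twist": [0,0,0],"xyz": [0,0.1,3.5],"jaw": 5.5},{"twist": [0,0,0],"xyz": [0,0,3],"jaw": 5.5},{"twist": [0,0,0],"xyz": [0,0,2],"jaw": 5.5},{"twist": [0,0,0],"xyz": [0,0,0.7],"jaw": 5.5},{"twist": [0,0,0],"xyz": [0,0,0],"jaw": 4.5},{"twist": [0,0,0],"xyz": [0,0,0],"jaw": 3.8},{"twist": [0,0,0],"xyz": [0,0,0],"jaw": 3.2},{"twist": [0,0,0],"xyz": [0,0,0],"jaw": 2.8}], "newtons": 15}}

```text
time_s: 26.8
ee_pos: [469.6, 440.6, 86.8]
eef_rot: [0.999, -0.044, 0.0, -0.0]
ft_force: [-0.9, 1.1, -0.1]
opening: 0.336
grip_force: 0.0
```

Call:
{"api": "carry_out", "payload": {"targets": [{"twist": [0,0,0],"xyz": [0,0,0],"jaw": 2.4},{"twist": [0,0,0],"xyz": [0,0,0],"jaw": 2.1},{"twist": [0,0,0],"xyz": [0,0,0],"jaw": 1.8},{"twist": [0,0,0],"xyz": [0,0,0],"jaw": 1.4},{"twist": [0,0,0],"xyz": [0,0,0],"jaw": 1.2},{"twist": [0,0,0],"xyz": [0,0,0],"jaw": 1.2}]}}

```text
time_s: 27.55
ee_pos: [469.4, 440.5, 86.1]
eef_rot: [0.999, -0.044, 0.0, -0.0]
ft_force: [-0.5, -0.2, 0.3]
opening: 0.205
grip_force: 15.0
```

Call:
{"api": "carry_out", "payload": {"targets": [{"twist": [0,0,0],"xyz": [0,0,-1],"jaw": 1.2},{"twist": [0,0,0],"xyz": [0,0,-3],"jaw": 1.2},{"twist": [0,0,0],"xyz": [0,0,-4],"jaw": 1.2},{"twist": [0,0,0],"xyz": [0,0,-4],"jaw": 1.2},{"twist": [0,0,0],"xyz": [-1.4,2.9,0],"jaw": 1.2},{"twist": [0,0,0],"xyz": [-1.4,2.9,0],"jaw": 1.2},{"twist": [0,0,0],"xyz": [-1.4,2.9,0],"jaw": 1.2},{"twist": [0,0,0],"xyz": [-1.4,2.9,0],"jaw": 1.2}]}}

```text
time_s: 28.55
ee_pos: [402.9, 328.7, 206.8]
eef_rot: [0.999, -0.044, 0.0, -0.0]
ft_force: [-0.3, 0.7, -0.6]
opening: 0.209
grip_force: 15.0
```

Call:
{"api": "carry_out", "payload": {"targets": [{"twist": [0,0,-8],"xyz": [0,0,0],"jaw": 1.2},{"twist": [0,0,-8],"xyz": [0,0,3],"jaw": 1.2},{"twist": [0,0,-8],"xyz": [0,0,4],"jaw": 1.2},{"twist": [0,0,0],"xyz": [0,0,2],"jaw": 1.2},{"twist": [0,0,0],"xyz": [0,0,0],"jaw": 1.2},{"twist": [0,0,0],"xyz": [0,0,0],"jaw": 1.2}]}}

```text
time_s: 29.3
ee_pos: [403.8, 330.3, 117.3]
eef_rot: [0.986, 0.165, 0.001, -0.0]
ft_force: [-0.2, -0.3, -0.3]
opening: 0.202
grip_force: 15.0
```

```bash
python3 - <<'E'
from h import *
o=status.get_obs();print(o['ee_pos'].round(1),R.from_quat(o['eef_rot']).as_matrix()[:2,0].round(3))
c=camera('wrist');cv2.imwrite('pics/w6.png',c['frame'])
E
```

```text
[403.8 330.3 117.3] [0.946 0.325]
```

View pics/w6.png

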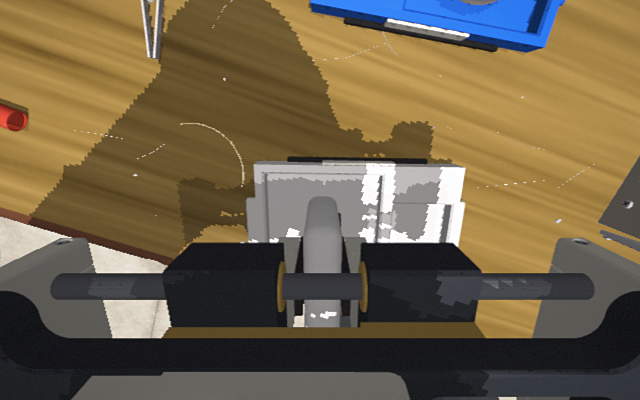

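Call:
{"api": "carry_out", "payload": {"targets": [{"twist": [0,0,0],"xyz": [0,0,1],"jaw": 1.2},{"twist": [0,0,0],"xyz": [0,0,0.9],"jaw": 1.2},{"twist": [0,0,0],"xyz": [0,0,0.4],"jaw": 1.2},{"twist": [0,0,0],"xyz": [0,0,0.1],"jaw": 1.2},{"twist": [0,0,0],"xyz": [0,0,0],"jaw": 1.2},{"twist": [0,0,0],"xyz": [0,0,0],"jaw": 1.2}]}}

```text
time_s: 30.1
ee_pos: [403.5, 329.9, 92.4]
eef_rot: [0.986, 0.165, 0.0, -0.0]
ft_force: [0.3, 0.3, -0.6]
opening: 0.2
grip_force: 15.0
```

Call:
{"api": "carry_out", "payload": {"targets": [{"twist": [0,0,0],"xyz": [0,0,0.1],"jaw": 1.2},{"twist": [0,0,0],"xyz": [0,0,0],"jaw": 1.2},{"twist": [0,0,0],"xyz": [0,0,0.1],"jaw": 1.2},{"twist": [0,0,0],"xyz": [0,0,0],"jaw": 1.2},{"twist": [0,0,0],"xyz": [0,0,0.1],"jaw": 1.2},{"twist": [0,0,0],"xyz": [0,0,0],"jaw": 1.2},{"twist": [0,0,0],"xyz": [0,0,0],"jaw": 1.2}]}}

```text
time_s: 30.98
ee_pos: [403.4, 329.8, 90.0]
eef_rot: [0.986, 0.165, 0.0, -0.0]
ft_force: [-5.2, -1.8, 10.7]
opening: 0.205
grip_force: 15.0
```

Call:
{"api": "carry_out", "payload": {"targets": [{"twist": [0,0,0],"xyz": [0,0,0],"jaw": 2.2},{"twist": [0,0,0],"xyz": [0,0,0],"jaw": 3.2},{"twist": [0,0,0],"xyz": [0,0,0],"jaw": 4.5},{"twist": [0,0,0],"xyz": [0,0,0],"jaw": 5},{"twist": [0,0,0],"xyz": [0,0,-2.5],"jaw": 5},{"twist": [0,0,0],"xyz": [0,0,-4.5],"jaw": 5},{"twist": [0,0,0],"xyz": [0,0,-5],"jaw": 5},{"twist": [0,0,0],"xyz": [0,0,-5],"jaw": 6}]}}

```text
time_s: 31.98
ee_pos: [403.2, 329.5, 260.7]
eef_rot: [0.986, 0.165, -0.0, 0.0]
ft_force: [0.1, 0.8, -0.1]
opening: 0.636
grip_force: 0.0
```

Call:
{"api": "carry_out", "payload": {"targets": [{"twist": [0,0,9.5],"xyz": [0,0,-6],"jaw": 6},{"twist": [0,0,9.5],"xyz": [0,0,-6],"jaw": 6},{"twist": [0,0,0],"xyz": [0,0,-6],"jaw": 6},{"twist": [0,0,0],"xyz": [0.7,5,0],"jaw": 6},{"twist": [0,0,0],"xyz": [0.7,5.5,0],"jaw": 6},{"twist": [0,0,0],"xyz": [0.7,5.5,0],"jaw": 6},{"twist": [0,0,0],"xyz": [0.7,5.5,0],"jaw": 6},{"twist": [0,0,0],"xyz": [0,5.5,0],"jaw": 6}]}}

```text
time_s: 32.98
ee_pos: [431.0, 58.0, 439.1]
eef_rot: [1.0, -0.0, 0.0, -0.0]
ft_force: [0.1, -1.0, 0.2]
opening: 0.682
grip_force: 0.0
```

Call:
{"api": "carry_out", "payload": {"targets": [{"twist": [0,0,0],"xyz": [0,5.5,0],"jaw": 6},{"twist": [0,0,0],"xyz": [0,5.5,0],"jaw": 6},{"twist": [0,0,0],"xyz": [-1,5.5,0],"jaw": 6},{"twist": [0,0,0],"xyz": [-2,5.2,0],"jaw": 6},{"twist": [0,0,0],"xyz": [-3,5,0],"jaw": 6},{"twist": [0,0,0],"xyz": [0,0,0],"jaw": 6},{"twist": [0,0,0],"xyz": [0,0,0],"jaw": 6}]}}

```text
time_s: 33.85
ee_pos: [370.8, -207.3, 439.1]
eef_rot: [1.0, -0.001, 0.0, -0.0]
ft_force: [0.6, -0.6, 0.6]
opening: 0.686
grip_force: 0.0
```

```bash
python3 - <<'E'
from h import *
o=status.get_obs();print(o['ee_pos'].round(1),R.from_quat(o['eef_rot']).as_matrix()[:2,0].round(3),o['joints'].round(2))
E=None;c=camera('wrist');f=c['frame'];E=wristE(o,c)
g=cv2.cvtColor(f,cv2.COLOR_BGR2GRAY);p=(np.r_[367.6,-227,62,1]@np.linalg.inv(E).T)[:3];p=c['intrinsics']@p;p=p[:2]/p[2];print(p)
x,y=p.astype(int)
for b in blobs(cv2.inRange(f,(0,0,0),(62,62,62)),(x-14,y-14,x+14,y+14))[:2]:
    M=cv2.boundingRect(b);print(M,ray(c,[(M[0]+(M[2]-1)/2,M[1]+(M[3]-1)/2)],62,E).round(1))
t=camera('top');cv2.imwrite('pics/t7.png',cv2.resize(np.vstack([t['frame'][140:240,190:290],cv2.resize(f[y-30:y+30,x-30:x+30],(100,100))]).transpose(0,1,2),None,fx=2.9,fy=2.9,interpolation=cv2.INTER_CUBIC))
E
```

```text
[ 370.8 -207.3  439.1] [ 1.    -0.002] [-0.04 -0.14 -0.23 -0.   -1.48  1.61]
[334.39542633 165.21814703]
(330, 160, 9, 10) [[ 368.8 -226.3   62. ]]
```

View pics/t7.png

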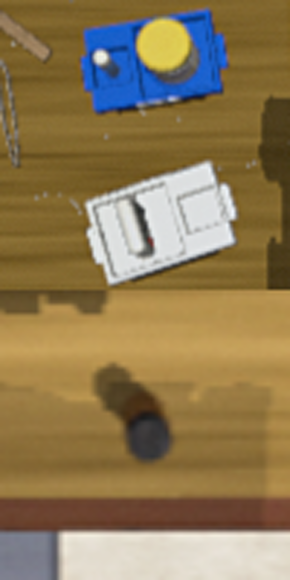

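Call:
{"api": "carry_out", "payload": {"targets": [{"twist": [0,0,0],"xyz": [-0.3,1.8,3],"jaw": 6},{"twist": [0,0,0],"xyz": [0,0,5],"jaw": 6},{"twist": [0,0,0],"xyz": [0,0,5],"jaw": 6},{"twist": [0,0,0],"xyz": [0,0,5],"jaw": 6},{"twist": [0,0,0],"xyz": [0,0,5],"jaw": 6},{"twist": [0,0,0],"xyz": [0,0,2],"jaw": 6},{"twist": [0,0,0],"xyz": [0,0,0],"jaw": 6},{"twist": [0,0,0],"xyz": [0,0,0],"jaw": 6}]}}

```text
time_s: 34.95
ee_pos: [369.0, -224.8, 190.1]
eef_rot: [1.0, 0.0, 0.001, 0.0]
ft_force: [-0.5, -0.1, -0.3]
opening: 0.686
grip_force: 0.0
```

Call:
{"api": "carry_out", "payload": {"targets": [{"twist": [0,0,0],"xyz": [-0.1,0.1,4],"jaw": 6},{"twist": [0,0,0],"xyz": [0,0,3.5],"jaw": 6},{"twist": [0,0,0],"xyz": [0,0,2],"jaw": 6},{"twist": [0,0,0],"xyz": [0,0,0.8],"jaw": 6},{"twist": [0,0,0],"xyz": [0,0,0],"jaw": 5},{"twist": [0,0,0],"xyz": [0,0,0],"jaw": 4},{"twist": [0,0,0],"xyz": [0,0,0],"jaw": 3},{"twist": [0,0,0],"xyz": [0,0,0],"jaw": 2.5}], "newtons": 12}}

```text
time_s: 35.95
ee_pos: [367.2, -226.2, 86.7]
eef_rot: [1.0, -0.0, 0.001, 0.0]
ft_force: [-0.4, -0.6, -1.0]
opening: 0.315
grip_force: 0.0
```

Call:
{"api": "carry_out", "payload": {"targets": [{"twist": [0,0,0],"xyz": [0,0,0],"jaw": 2.2},{"twist": [0,0,0],"xyz": [0,0,0],"jaw": 1.8},{"twist": [0,0,0],"xyz": [0,0,0],"jaw": 1.4},{"twist": [0,0,0],"xyz": [0,0,0],"jaw": 1},{"twist": [0,0,0],"xyz": [0,0,0],"jaw": 1},{"twist": [0,0,0],"xyz": [0,0,0],"jaw": 1}]}}

```text
time_s: 36.7
ee_pos: [367.0, -226.2, 86.2]
eef_rot: [1.0, -0.0, 0.0, 0.0]
ft_force: [-0.4, -0.5, 0.2]
opening: 0.19
grip_force: 12.0
```

Call:
{"api": "carry_out", "payload": {"targets": [{"twist": [0,0,0],"xyz": [0,0,-1.5],"jaw": 1},{"twist": [0,0,0],"xyz": [0,0,-3.5],"jaw": 1},{"twist": [0,0,0],"xyz": [0,0,-5],"jaw": 1},{"twist": [0,0,0],"xyz": [0,0,-5],"jaw": 1},{"twist": [0,0,0],"xyz": [0,0,-5],"jaw": 1},{"twist": [0,0,0],"xyz": [0,0,-5],"jaw": 1},{"twist": [0,0,0],"xyz": [0,0,-5],"jaw": 1},{"twist": [0,0,0],"xyz": [0,0,-5],"jaw": 1}]}}

```text
time_s: 37.7
ee_pos: [366.4, -226.0, 437.7]
eef_rot: [1.0, -0.0, 0.0, -0.0]
ft_force: [1.2, -0.5, -1.0]
opening: 0.192
grip_force: 12.0
```

Call:
{"api": "carry_out", "payload": {"targets": [{"twist": [0,0,0],"xyz": [1,-3,0],"jaw": 1},{"twist": [0,0,0],"xyz": [2,-5,0],"jaw": 1},{"twist": [0,0,0],"xyz": [2,-5.5,0],"jaw": 1},{"twist": [0,0,0],"xyz": [1,-5.5,0],"jaw": 1},{"twist": [0,0,0],"xyz": [0,-5.5,0],"jaw": 1},{"twist": [0,0,0],"xyz": [0,-5.5,0],"jaw": 1},{"twist": [0,0,0],"xyz": [0,-5.5,0],"jaw": 1},{"twist": [0,0,0],"xyz": [0,-5.5,0],"jaw": 1}]}}

```text
time_s: 38.7
ee_pos: [426.6, 185.6, 436.1]
eef_rot: [1.0, -0.0, -0.0, -0.0]
ft_force: [1.1, -0.4, -1.3]
opening: 0.189
grip_force: 12.0
```

Call:
{"api": "carry_out", "payload": {"targets": [{"twist": [0,0,0],"xyz": [0,-5,0],"jaw": 1},{"twist": [0,0,0],"xyz": [-0.2,-3,0],"jaw": 1},{"twist": [0,0,-10],"xyz": [0,0,0],"jaw": 1},{"twist": [0,0,-10],"xyz": [0,0,0],"jaw": 1},{"twist": [0,0,-10],"xyz": [0,0,0],"jaw": 1},{"twist": [0,0,-10],"xyz": [0,0,0],"jaw": 1},{"twist": [0,0,-10],"xyz": [0,0,0],"jaw": 1},{"twist": [0,0,-10],"xyz": [0,0,0],"jaw": 1}]}}

```text
time_s: 39.7
ee_pos: [425.2, 263.7, 435.7]
eef_rot: [0.865, 0.502, -0.0, -0.0]
ft_force: [0.2, 0.3, -1.0]
opening: 0.189
grip_force: 12.0
```

Well centred over the small pocket (424.9, 263.8). Descending.

Call:
{"api": "carry_out", "payload": {"targets": [{"twist": [0,0,0],"xyz": [0,0,4],"jaw": 1},{"twist": [0,0,0],"xyz": [0,0,5],"jaw": 1},{"twist": [0,0,0],"xyz": [0,0,5],"jaw": 1},{"twist": [0,0,0],"xyz": [0,0,5],"jaw": 1},{"twist": [0,0,0],"xyz": [0,0,5],"jaw": 1},{"twist": [0,0,0],"xyz": [0,0,5],"jaw": 1},{"twist": [0,0,0],"xyz": [0,0,2],"jaw": 1},{"twist": [0,0,0],"xyz": [0,0,0],"jaw": 1}]}}

```text
time_s: 40.7
ee_pos: [424.6, 262.8, 124.5]
eef_rot: [0.866, 0.499, -0.002, 0.001]
ft_force: [-0.7, 0.8, -0.6]
opening: 0.191
grip_force: 12.0
```

Call:
{"api": "carry_out", "payload": {"targets": [{"twist": [0,0,0],"xyz": [0,0,0],"jaw": 1},{"twist": [0,0,0],"xyz": [0,0,0],"jaw": 1}]}}

```text
time_s: 40.95
ee_pos: [425.8, 264.4, 127.4]
eef_rot: [0.866, 0.5, 0.001, -0.0]
ft_force: [-0.4, -0.0, 0.2]
opening: 0.188
grip_force: 12.0
```

Target TCP z ≈ 90.

Call:
{"api": "carry_out", "payload": {"targets": [{"twist": [0,0,0],"xyz": [0,0,1.2],"jaw": 1},{"twist": [0,0,0],"xyz": [0,0,1.2],"jaw": 1},{"twist": [0,0,0],"xyz": [0,0,0.7],"jaw": 1},{"twist": [0,0,0],"xyz": [0,0,0.3],"jaw": 1},{"twist": [0,0,0],"xyz": [0,0,0.1],"jaw": 1},{"twist": [0,0,0],"xyz": [0,0,0],"jaw": 1},{"twist": [0,0,0],"xyz": [0,0,0],"jaw": 1}]}}

```text
time_s: 41.82
ee_pos: [425.5, 263.9, 91.4]
eef_rot: [0.866, 0.5, 0.0, -0.0]
ft_force: [0.5, 0.2, -1.5]
opening: 0.189
grip_force: 12.0
```

Call:
{"api": "carry_out", "payload": {"targets": [{"twist": [0,0,0],"xyz": [0,0,0.1],"jaw": 1},{"twist": [0,0,0],"xyz": [0,0,0],"jaw": 1},{"twist": [0,0,0],"xyz": [0,0,0.1],"jaw": 1},{"twist": [0,0,0],"xyz": [0,0,0],"jaw": 1},{"twist": [0,0,0],"xyz": [0,0,0],"jaw": 1}]}}

```text
time_s: 42.45
ee_pos: [425.6, 264.0, 90.0]
eef_rot: [0.866, 0.5, 0.0, -0.0]
ft_force: [-2.6, -0.4, 9.6]
opening: 0.19
grip_force: 12.0
```

Call:
{"api": "carry_out", "payload": {"targets": [{"twist": [0,0,0],"xyz": [0,0,0],"jaw": 2},{"twist": [0,0,0],"xyz": [0,0,0],"jaw": 3},{"twist": [0,0,0],"xyz": [0,0,0],"jaw": 4},{"twist": [0,0,0],"xyz": [0,0,0],"jaw": 4},{"twist": [0,0,0],"xyz": [0,0,-2.5],"jaw": 4},{"twist": [0,0,0],"xyz": [0,0,-4.5],"jaw": 4},{"twist": [0,0,0],"xyz": [0,0,-5],"jaw": 4},{"twist": [0,0,0],"xyz": [0,0,-5],"jaw": 4}]}}

```text
time_s: 43.45
ee_pos: [425.1, 263.5, 260.7]
eef_rot: [0.866, 0.5, -0.0, 0.0]
ft_force: [0.4, 1.0, -0.4]
opening: 0.459
grip_force: 0.0
```

Call:
{"api": "carry_out", "payload": {"targets": [{"twist": [0,0,0],"xyz": [0,0,-6],"jaw": 4},{"twist": [0,0,0],"xyz": [0,0,-6],"jaw": 4},{"twist": [0,0,0],"xyz": [0,0,-6],"jaw": 4},{"twist": [0,0,0],"xyz": [2,5,0],"jaw": 4},{"twist": [0,0,0],"xyz": [-2,5.5,0],"jaw": 4},{"twist": [0,0,0],"xyz": [-4,4,0],"jaw": 4},{"twist": [0,0,0],"xyz": [-5.5,2,0],"jaw": 4},{"twist": [0,0,0],"xyz": [-5.5,2,0],"jaw": 4}]}}

```text
time_s: 44.45
ee_pos: [510.0, 39.5, 438.6]
eef_rot: [0.866, 0.5, -0.001, -0.0]
ft_force: [1.1, -0.1, 0.1]
opening: 0.454
grip_force: 0.0
```

Call:
{"api": "carry_out", "payload": {"targets": [{"twist": [0,0,0],"xyz": [-5.5,2,0],"jaw": 4},{"twist": [0,0,0],"xyz": [-5.5,2,0],"jaw": 4},{"twist": [0,0,0],"xyz": [0,0,0],"jaw": 4},{"twist": [0,0,0],"xyz": [0,0,0],"jaw": 4}]}}

```text
time_s: 44.95
ee_pos: [489.8, -74.1, 439.1]
eef_rot: [0.867, 0.499, 0.0, -0.0]
ft_force: [-0.3, 1.0, -0.0]
opening: 0.453
grip_force: 0.0
```

```bash
python3 - <<'E'
from h import *
o=status.get_obs();print(o['ee_pos'].round(1),o['joint_velocities'].round(3),o['time_s'])
t=camera('top')['frame'][130:245,170:290];s=camera('scene')['frame'][90:205,170:330]
z=lambda a:cv2.resize(a,None,fx=2.8,fy=4,interpolation=cv2.INTER_CUBIC) if 0 else cv2.resize(a,None,fx=2.85,fy=2.85,interpolation=cv2.INTER_CUBIC)
cv2.imwrite('pics/fin.png',np.hstack([z(t),z(s)]))
E
```

```text
[489.8 -74.1 439.1] [ 0.027  0.007  0.004 -0.     0.002  0.002] 44.95
```

View pics/fin.png

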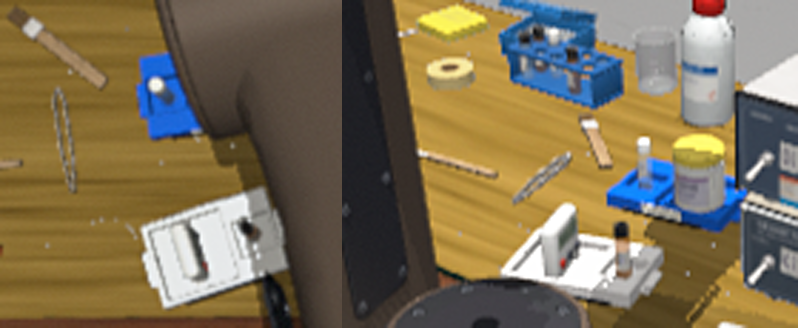

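The final picture shows all four things upright in their pockets, the forceps unmoved, and the gripper clear of everything, so I'm handing in.

```bash
python3 -c "
from plant import job
print(job.finish_job())"
```

```text
the job is handed in; nothing more can be done
None
```

I made up both kits and handed the job in at about 45 s of the 131 s allowed. The blue tray holds the jar and the white-capped vial, and the white tray holds the timer and the brown vial. All four stood upright in their pockets in the last picture. The forceps look where they were, and the marker was never approached, though the last picture didn't show it.

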